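Shoe creams back on the rack by shade

TASK

Put the four loose jars of shoe cream back on the bamboo rack in order of shade: the white and the black jar already stand at its two ends, so set the others on the four free cork pads, one standing centred on each, so that the row runs from white through beige, tan, chestnut and dark brown to black. Leave the white and the black jar where they stand, and do not knock any jar over.

Things in the scene. Friction and masses are not known exactly. Their poses are not given: they have to be found in the camera images.
- jar_beige: Loose screw-lid jar of shoe cream, light sandy beige (lid and jar), plain paper band round it; 48 mm across, 44 mm tall, about 100 g, upright. Origin: centre of the underside, z up. Starts on the desk (z = 0) nearer the robot than the rack, with small clutter to left and right of it; free finger room before and behind it (along x).
- jar_tan: Loose screw-lid jar of shoe cream, orange tan (lid and jar), plain paper band round it; 48 mm across, 44 mm tall, about 100 g, upright. Origin: centre of the underside, z up. Starts on the desk (z = 0) nearer the robot than the rack, with small clutter to left and right of it; free finger room before and behind it (along x).
- jar_chestnut: Loose screw-lid jar of shoe cream, reddish chestnut brown (lid and jar), plain paper band round it; 48 mm across, 44 mm tall, about 100 g, upright. Origin: centre of the underside, z up. Starts on the desk (z = 0) nearer the robot than the rack, with small clutter to left and right of it; free finger room before and behind it (along x).
- jar_darkbrown: Loose screw-lid jar of shoe cream, very dark brown (not black) (lid and jar), plain paper band round it; 48 mm across, 44 mm tall, about 100 g, upright. Origin: centre of the underside, z up. Starts on the desk (z = 0) nearer the robot than the rack, with small clutter to left and right of it; free finger room before and behind it (along x).
- jar_white: Loose screw-lid jar of shoe cream, white (lid and jar), plain paper band round it; 48 mm across, 44 mm tall, about 100 g, upright. Origin: centre of the underside, z up. Already in its right place on one end pad of the rack (which end varies).
- jar_black: Loose screw-lid jar of shoe cream, black (lid and jar), plain paper band round it; 48 mm across, 44 mm tall, about 100 g, upright. Origin: centre of the underside, z up. Already in its right place on one end pad of the rack (which end varies).
- pad_1: Free round cork pad, 54 mm across, flush in the fixed bamboo rack, beside the pad at the +y end. Origin: centre of its top surface, 12 mm above the desk; z up, y along the row towards the +y end, x across the rack, away from the robot. The row of six pads, 64 mm apart, runs roughly along y; white and black stand on the end pads. Board 84 by 400 mm, 30 mm cheeks at its two ends.
- pad_2: Free round cork pad, 54 mm across, flush in the fixed bamboo rack, third from the +y end. Origin: centre of its top surface, 12 mm above the desk; z up, y along the row towards the +y end, x across the rack, away from the robot. The row of six pads, 64 mm apart, runs roughly along y; white and black stand on the end pads.
- pad_3: Free round cork pad, 54 mm across, flush in the fixed bamboo rack, fourth from the +y end. Origin: centre of its top surface, 12 mm above the desk; z up, y along the row towards the +y end, x across the rack, away from the robot. The row of six pads, 64 mm apart, runs roughly along y; white and black stand on the end pads.
- pad_4: Free round cork pad, 54 mm across, flush in the fixed bamboo rack, beside the pad at the -y end. Origin: centre of its top surface, 12 mm above the desk; z up, y along the row towards the +y end, x across the rack, away from the robot. The row of six pads, 64 mm apart, runs roughly along y; white and black stand on the end pads.
Not all that is in view belongs to the job. What is shaped like the jar_tan but blue or yellow is not meant.

How it is judged:
By the outcome, as a careful person would: the job done as asked, in the order asked, and still so for the second after the job is handed in, with the robot touching nothing.
It also fails if it takes over 99 s, if anything falls off the work surface, if the arm or the gripper's body presses on something with over 40 N, if the wrist force passes 120 N, or if a joint passes its speed limit or range.

ROBOT

A 7-joint arm with a two-finger parallel gripper is mounted at the origin on the work surface. World frame = base frame: x ahead of the robot, y to its left, z up, the work surface at z = 0. Lengths are in mm, angles in degrees, forces in N, time in s.
With the tool pointing down it reaches from about 400 to 875 mm from the base axis. Payload 4.4 kg.
Tool frame: the origin (TCP) lies on the centre line of the jaws, within the pads' length; the fingertips stand 8 mm ahead of it and the grasp point (between the pads) lies 11 mm behind it; z points along the fingers, y is the line along which they close (so a half turn about z gives the same grasp; the last joint's range is limited). The gripper opens to 85 mm and grips with 20 to 120 N. Pads are 22 mm wide; open, the fingers measure 114 mm over their backs; the gripper's body (76 mm by 85 mm) begins 54 mm behind the grasp point. The pads swing forward as they close: fully open they stand 13 mm farther back than shut.
Start: joints at [-67.082, 36.005, 2.206, 86.941, -1.547, 57.084, -1.146], TCP at [291.92, 580.776, 239.313] pointing down, gripper open.
Joint ranges: [-175.42, 175.42], [-21.48, 121.26], [-71.46, 75.88], [10.55, 141.38], [-63.04, 243.04], [13.31, 113.54], [-168.57, 168.57]. Speed limits (degrees/s): [147.25, 147.25, 180, 180, 180, 180, 180].

INTERFACE

Orientations are given as [roll, pitch, yaw] about the fixed x, y, z axes, in that order (R = Rz(yaw) Ry(pitch) Rx(roll)).
In Python, from workcell import r, snapshot gives the robot as it stands.
- The arm moves only by the tool send_rows, never from a script. Its argument "steps" is a list of rows, each a list of 7 numbers: the shift along the tool's x, y, z in mm, then the turn, a rotation vector about the tool's x, y, z in degrees, then the finger opening in mm, from 0 to 85.4. A call has exactly 8 rows; each row shifts and turns the commanded pose from where the row before left it, along the tool's axes as they then stand; what a row does not reach is not made up. A row lasts 1/8 s, in which the tool goes at most 62.5 mm and 10.7 degrees, less where a joint would pass 70% of its speed; a pose out of reach is approached as far as the arm can. A call is refused whole if a number of a shift passes 62.5 or a number of a turn 10.7, either way. A call with a gripper value outside its range is refused whole. The fingers move at their own pace and stop on an object; "squeeze" is the grip in N (left out, the last holds). Time passes only in rows, so rows that do not move let the fingers close, or fill a call up. It gives the time, the measured TCP pose, the force, the opening and the grip force at its end, in the units of the state.
- r.get_obs(): the state, without advancing time (a new reading comes with each control period).
- snapshot(name): name is "scene" or "top" or "wrist"; returns a dict with "img" (384x512x3 uint8, red, green, blue), "range_z" (384x512 float32, mm along the optical axis (not along the pixel's ray), 0 where there is no reading), "K" (3x3 intrinsics, pixels), "world_to_cam" (4x4, takes a point from world to camera coordinates); the wrist camera has in their place "hand_eye" (4x4, takes a point from camera to tool coordinates, whose origin is the TCP and whose axes are the flange's). Camera axes: x right, y down, z forward; pixel columns grow to the right and rows downward; lengths in mm; the calibration is good to about 2 mm. A picture is of the moment at which its call begins: read the wrist's pose just before it.
- r.sign_off(): hands the job in; it is judged then, once.
The state is a dict: "t": time; "qpos": joint angles; "joint_vel": joint speeds; "tau": joint torques, N m; "eef_pos": TCP position; "orientation": TCP orientation; "ft_force": force on the tool from outside, world axes, zero at the start; "ft_torque": the same for the moment, N m; "width": finger opening in mm; "grasp_force": force on a finger pad.
Only numpy, scipy, OpenCV 4.12 (cv2) and the standard library are available. Lean on these libraries where they do the work, as an engineer would, in place of code of your own. Each camera call takes 0.05 s, during which the arm holds its last target. There are 200 camera calls.

## Working session

There is one attempt and no reset: what is moved stays moved. The work goes in short steps, Python scripts to look and compute and a tool call to move; the robot and the scene stay as the last step left them, time stands still between calls to the robot, and variables do not carry over. Pictures are saved under pics/ and viewed, at most 14 in all, crops included, and the job is handed in when it is done.

Besides the shell and the picture viewer there is one more tool, called after "Call:" in YAML: its name, and indented under it one key for each argument. send_rows: Moves the arm, as the interface text tells. Its arguments: {"type":"object","properties":{"steps":{"type":"array"},"squeeze":{"type":"number"}},"required":["steps"]}

```bash
ls; mkdir -p pics; python3 - <<'E'
from workcell import r, snapshot
import cv2,numpy as np,pickle
o=r.get_obs();print(o)
d={}
for n in("top","scene"):
    s=snapshot(n);d[n]=s;cv2.imwrite(f"pics/{n}0.png",s["img"][:,:,::-1]);print(n,s["K"].tolist(),s["world_to_cam"].round(3).tolist(), s["range_z"].min(),s["range_z"].max())
pickle.dump(d,open("d0.pkl","wb"))
E
```

```text
pics
{'t': 0.0, 'qpos': array([-67.07998614,  36.05827953,   2.20122571,  86.99529801,
        -1.54797108,  57.08289857,  -1.14662158]), 'joint_vel': array([ 0.05681504, -0.01879407,  0.04371827, -0.02213959, -0.06229964,
        0.0110801 ,  0.08541439]), 'tau': array([-1.17188851e-03, -5.63393998e+01,  1.22591615e+00, -1.93449175e+01,
        1.09721749e-02,  1.05931095e-02,  9.61300884e-06]), 'eef_pos': array([291.64545062, 580.22989571, 238.3997441 ]), 'orientation': array([-1.79893142e+02, -2.50177134e-04,  1.53309780e+02]), 'ft_force': array([0.71388512, 0.0419004 , 0.07516766]), 'ft_torque': array([0.01312135, 0.02578856, 0.0030216 ]), 'grasp_force': 0.0, 'width': 85.23226179443236}
top [[375.56439913416716, 0.0, 254.9790129742339], [0.0, 375.56439913416716, 192.8195547384281], [0.0, 0.0, 1.0]] [[-0.008, -1.0, -0.021, 10.764], [-0.994, 0.011, -0.113, 500.384], [0.113, 0.02, -0.993, 741.532], [0.0, 0.0, 0.0, 1.0]] 0.0 856.383
scene [[364.1571125659492, 0.0, 258.26487729234856], [0.0, 364.1571125659492, 192.11845979028777], [0.0, 0.0, 1.0]] [[-0.721, 0.693, 0.009, 340.349], [0.522, 0.552, -0.65, -227.308], [-0.455, -0.464, -0.76, 1122.163], [0.0, 0.0, 0.0, 1.0]] 0.0 3527.8386
```

View pics/top0.png

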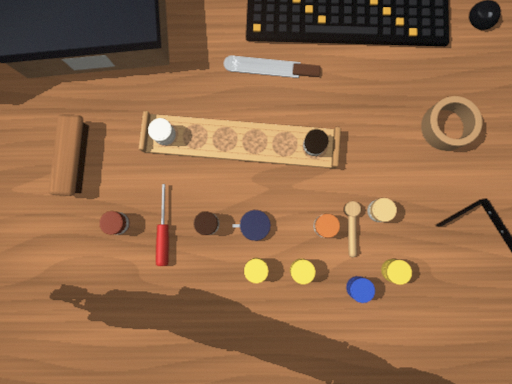

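View pics/scene0.png

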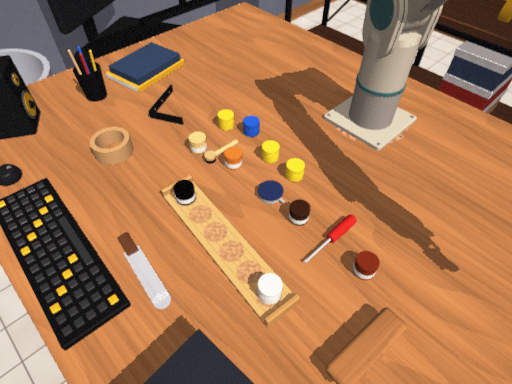

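Top view: white at (160,130) on the +y end, black at (316,141). The loose jars are chestnut (113,223), dark brown (206,223), tan (327,226) and beige (383,210).

Possible mix-ups:
- yellow (256,271), (303,272) and (399,272), and blue (362,290)
- a navy brush or tin at (255,225)
- dark brown vs black (316,141, on the rack)
- the wooden honey-dipper head at (353,209), next to beige and tan

The free pads are at about (195,137), (225,139), (255,142) and (285,145).

```bash
cat > h.py <<'E'
import numpy as np,cv2
def cloud(s,M=None):
    """world xyz per pixel; M=cam_to_world"""
    K=s["K"];M=np.linalg.inv(s["world_to_cam"]) if M is None else M
    h,w=s["range_z"].shape;u,v=np.meshgrid(np.arange(w),np.arange(h));z=s["range_z"]
    p=np.stack([(u-K[0,2])/K[0,0]*z,(v-K[1,2])/K[1,1]*z,z,np.ones_like(z)],-1)
    return (p@M.T)[...,:3]
def ray(s,uv,M=None):
    M=np.linalg.inv(s["world_to_cam"]) if M is None else M
    d=M[:3,:3]@np.linalg.inv(s["K"])@np.array([*uv,1.]);return M[:3,3],d/np.linalg.norm(d)
def plane(s,uv,z,M=None):
    c,d=ray(s,uv,M);return c+d*(z-c[2])/d[2]
def meet(rays):
    A=np.zeros((3,3));b=np.zeros(3)
    for c,d in rays:
        P=np.eye(3)-np.outer(d,d);A+=P;b+=P@c
    x=np.linalg.solve(A,b);return x,[np.linalg.norm((np.eye(3)-np.outer(d,d))@(x-c)) for c,d in rays]
def proj(s,p):
    q=s["world_to_cam"]@np.append(p,1);q=s["K"]@q[:3];return q[:2]/q[2]
E
python3 - <<'E'
from h import *
import pickle
d=pickle.load(open("d0.pkl","rb"))
t=dict(white=(160,130,56),black=(316,141,56),chest=(113,223,44),dark=(206,223,44),tan=(327,226,44),beige=(383,210,44))
for n,(u,v,z) in t.items():
    p0=plane(d["top"],(u,v),z);ctr=[];rays=[];out=[]
    for c in("top","scene"):
        s=d[c];P=cloud(s);near=np.hypot(P[...,0]-p0[0],P[...,1]-p0[1])<33
        near&=(s["range_z"]>0)&(P[...,2]>z-25)
        ztop=np.percentile(P[near][:,2],85)
        m=(near&(abs(P[...,2]-ztop)<5)).astype(np.uint8)
        cs,_=cv2.findContours(m,0,1);k=max(cs,key=cv2.contourArea);mo=cv2.moments(k);uv=(mo["m10"]/mo["m00"],mo["m01"]/mo["m00"])
        Q=P[m>0];rays.append(ray(s,uv));out.append((c,np.round(uv,1),"ztop",ztop.round(1),"on plane",plane(s,uv,z)[:2].round(1),"extent",np.ptp(Q[:,0]).round(),np.ptp(Q[:,1]).round()))
    x,e=meet(rays);print(n,"meet",x.round(1),np.round(e,1));[print("   ",*o) for o in out]
E
```

```text
white meet [631.5 199.3  52. ] [0.9 0.9]
    top [159.  128.9] ztop 57.5 on plane [629.7 198.8] extent 46.0 47.0
    scene [269.9 284.7] ztop 56.8 on plane [633.6 199.9] extent 48.0 47.0
black meet [ 603.9 -118.2   52.4] [0.6 0.6]
    top [315.8 140. ] ztop 57.5 on plane [ 602.5 -117.2] extent 46.0 47.0
    scene [183.4 187.4] ztop 56.6 on plane [ 605.7 -115.9] extent 47.0 46.0
chest meet [443.4 297.1  39.7] [0.8 0.8]
    top [110.6 222.1] ztop 45.4 on plane [442.8 296. ] extent 44.0 47.0
    scene [367.5 261.1] ztop 44.6 on plane [446.9 297.3] extent 48.0 46.0
dark meet [440.8 106.8  39.7] [0.8 0.8]
    top [204.6 222.5] ztop 45.5 on plane [440.1 106.8] extent 46.0 47.0
    scene [299.7 207.8] ztop 44.5 on plane [444.2 108.2] extent 47.0 47.0
tan meet [ 433.7 -137.1   39.9] [0.7 0.7]
    top [326.7 225. ] ztop 45.6 on plane [ 433.1 -135.9] extent 46.0 46.0
    scene [232.5 153.2] ztop 44.5 on plane [ 436.8 -134.2] extent 46.0 46.0
beige meet [ 464.1 -250.4   39.8] [0.3 0.3]
    top [383.3 209. ] ztop 45.6 on plane [ 463.6 -248.8] extent 44.0 47.0
    scene [197.  137.7] ztop 44.2 on plane [ 466.9 -246.4] extent 47.0 48.0
```

```bash
python3 - <<'E'
import cv2,pickle
d=pickle.load(open("d0.pkl","rb"))
im=d["top"]["img"][95:250,80:420,::-1]
cv2.imwrite("pics/crop1.png",cv2.resize(im,None,fx=2.35,fy=2.35,interpolation=cv2.INTER_CUBIC))
E
```

```text
(no output)
```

View pics/crop1.png

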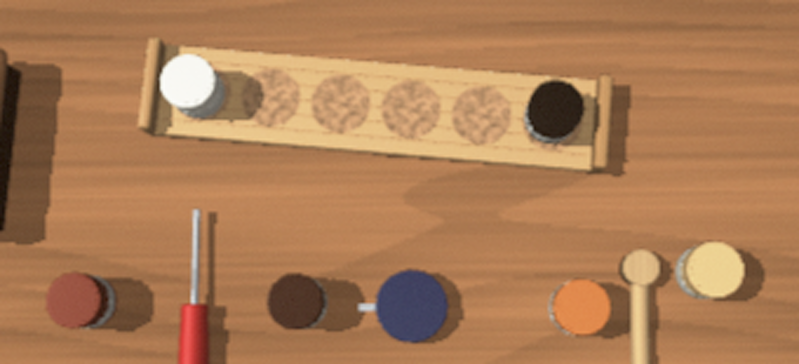

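Crop: pale beige (713,270), orange tan (581,306), dark brown (297,300) and chestnut (77,300) are all clear. The navy tin and the dipper are not jars. Jar tops measure about 44 and 56 mm, and the white–black spacing is 319 mm against 320 expected. White is on the +y end, so beige goes to pad_1, tan to pad_2, chestnut to pad_3 and dark brown to pad_4. The rack's y axis is about yaw -5°, so I'll hold tool yaw at 85°, which makes tool x = rack y and tool y = rack x.

Call:
send_rows:
  steps:
    - [0,0,0,0,0,8.5,85]
    - [0,0,0,0,0,8.5,85]
    - [0,0,0,0,0,8.5,85]
    - [0,0,0,0,0,8.5,85]
    - [0,0,0,0,0,8.5,85]
    - [0,0,0,0,0,8.5,85]
    - [0,0,0,0,0,8.5,85]
    - [0,0,0,0,0,8.5,85]
  squeeze: 40

```text
t: 1.1
eef_pos: [291.7, 580.5, 238.8]
orientation: [-180.0, 0.1, 85.0]
ft_force: [-0.1, 0.4, -0.7]
width: 84.9
grasp_force: 0.0
```

```bash
cat > go.py <<'E'
# print shift in tool axes from measured pose to a world target, and remaining turn about tool z to yaw 85
import sys,numpy as np
from scipy.spatial.transform import Rotation as R
from workcell import r
def togo(*tg):
    o=r.get_obs();p=np.array(o["eef_pos"]);Q=R.from_euler("xyz",o["orientation"],degrees=True)
    T=R.from_euler("xyz",[180,0,85],degrees=True)
    print("t",round(o["t"],2),"at",p.round(1),np.round(o["orientation"],2),"w",round(o["width"],1),"turn",(Q.inv()*T).as_rotvec(degrees=True).round(2))
    for t in tg: print("  to",t,"shift",Q.inv().apply(np.array(t)-p).round(1))
if __name__=="__main__": togo(*[tuple(map(float,a.split(","))) for a in sys.argv[1:]])
E
python3 - <<'E'
from go import togo
from workcell import snapshot
togo((600,40,238),(443,297,238))
print(snapshot("wrist")["hand_eye"].round(3).tolist())
E
```

```text
t 1.1 at [291.7 580.5 238.8] [-1.7997e+02  5.0000e-02  8.5030e+01] w 84.9 turn [-0.03  0.05  0.03]
  to (600, 40, 238) shift [-511.8  354.     1.1]
  to (443, 297, 238) shift [-269.3  175.3    0.9]
[[0.002, -0.946, -0.324, 82.812], [1.0, 0.002, -0.0, 0.344], [0.001, -0.324, 0.946, -134.05], [0.0, 0.0, 0.0, 1.0]]
```

Call:
send_rows:
  steps:
    - [-34,24,-3,0,0,0,85]
    - [-36,25,-3,0,0,0,85]
    - [-36,25,-3,0,0,0,85]
    - [-36,25,-3,0,0,0,85]
    - [-36,25,-3,0,0,0,85]
    - [-36,25,-3,0,0,0,85]
    - [-36,25,-3,0,0,0,85]
    - [-36,25,-3,0,0,0,85]

```text
t: 2.15
eef_pos: [467.3, 278.2, 263.2]
orientation: [-180.0, 0.0, 85.5]
ft_force: [0.6, 0.5, -0.2]
width: 85.0
grasp_force: 0.0
```

Call:
send_rows:
  steps:
    - [-36,25,-3,0,0,0,85]
    - [-36,25,-3,0,0,0,85]
    - [-36,25,-3,0,0,0,85]
    - [-36,25,-3,0,0,0,85]
    - [-36,25,-3,0,0,0,85]
    - [-30,25,-3,0,0,0,85]
    - [0,0,0,0,0,0,85]
    - [0,0,0,0,0,0,85]

```text
t: 3.15
eef_pos: [598.6, 58.6, 280.8]
orientation: [-179.9, -0.0, 85.4]
ft_force: [-0.4, 0.2, 0.8]
width: 85.1
grasp_force: 0.0
```

```bash
cat >> h.py <<'E'
def wrist():
    from workcell import r,snapshot
    from scipy.spatial.transform import Rotation as R
    o=r.get_obs();s=snapshot("wrist")
    W=np.eye(4);W[:3,:3]=R.from_euler("xyz",o["orientation"],degrees=True).as_matrix();W[:3,3]=o["eef_pos"]
    s["world_to_cam"]=np.linalg.inv(W@s["hand_eye"]);return s
E
python3 - <<'E'
from h import *
import pickle
from go import togo
togo((465,-248,120))
s=wrist();pickle.dump(s,open("w1.pkl","wb"));print(s["K"].round(1).tolist())
cv2.imwrite("pics/w1.png",s["img"][:,:,::-1])
E
```

```text
t 3.15 at [598.6  58.6 280.8] [-1.7991e+02 -4.0000e-02  8.5400e+01] w 85.1 turn [-0.09 -0.04  0.4 ]
  to (465, -248, 120) shift [-316.5 -108.3  160.7]
[[314.6, 0.0, 254.2], [0.0, 314.6, 192.6], [0.0, 0.0, 1.0]]
```

View pics/w1.png

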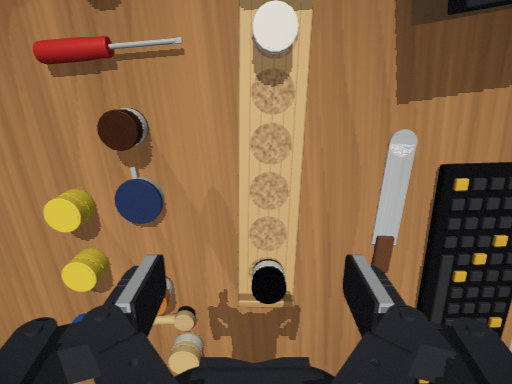

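Wrist view: four empty cork pads at about (272,92), (270,143), (269,190) and (267,233), with white at the top (275,27) and black at (268,281). Next I measure the pads from the wrist and top views.

```bash
python3 - <<'E'
from h import *
import pickle
d=pickle.load(open("d0.pkl","rb"));d["w"]=pickle.load(open("w1.pkl","rb"))
seeds=[(272,92),(270,143),(269,190),(267,233)]
for i,sd in enumerate(seeds):
    p0=plane(d["w"],sd,12);rays=[];o=[]
    for c in("w","top"):
        s=d[c];u,v=proj(s,p0)
        # rectify the z=12 plane patch 1px = 0.5 mm (plain ray casting), then threshold
        g=np.arange(-31,31.1,.5);X,Y=np.meshgrid(g,g)
        P=np.stack([X+p0[0],Y+p0[1],0*X+12,0*X+1],-1)@s["world_to_cam"].T
        q=P[...,:3]@s["K"].T;q=(q[...,:2]/q[...,2:]).astype(np.float32)
        im=cv2.remap(s["img"],q,None,cv2.INTER_LINEAR)
        sat=cv2.GaussianBlur(cv2.cvtColor(im,cv2.COLOR_RGB2HSV)[...,1],(0,0),2);val=cv2.GaussianBlur(im[...,0],(0,0),3)
        m=cv2.threshold(val,0,255,cv2.THRESH_BINARY_INV+cv2.THRESH_OTSU)[1]
        m=cv2.morphologyEx(m,cv2.MORPH_OPEN,cv2.getStructuringElement(2,(25,25)))
        cs,_=cv2.findContours(m,0,1);k=max(cs,key=lambda k:cv2.contourArea(k)*(abs(k.mean((0,1))-62).max()<30))
        (cx,cy),rad=cv2.minEnclosingCircle(k);mo=cv2.moments(k);a=mo["m10"]/mo["m00"]/2-31;b=mo["m01"]/mo["m00"]/2-31
        pt=p0+[a,b,0];rays.append(ray(s,proj(s,pt)))
        P=cloud(s);n=np.hypot(P[...,0]-pt[0],P[...,1]-pt[1])<15
        o.append((c,pt[:2].round(1),"diam",round(2*np.sqrt(cv2.contourArea(k)/np.pi)/2,1),round(rad,1),"z",np.median(P[n][:,2]).round(1)))
    x,e=meet(rays);print(i+1,o,"meet",x.round(1))
# jars in wrist view
for n,p,z in(("white",(631.5,199),56),("black",(604,-117),56),("dark",(442,107.5),44)):
    s=d["w"];P=cloud(s);m=(np.hypot(P[...,0]-p[0],P[...,1]-p[1])<30)&(abs(P[...,2]-z)<5)
    (cx,cy),_r=cv2.minEnclosingCircle(P[m][:,:2].astype(np.float32));print(n,round(cx,1),round(cy,1),"r",round(_r,1),"z",np.median(P[m][:,2]).round(1))
E
```

```text
1 [('w', array([627.8, 152.1]), 'diam', np.float64(32.8), 44.7, 'z', np.float64(11.8)), ('top', array([626.7, 153. ]), 'diam', np.float64(30.8), 43.7, 'z', np.float64(12.2))] meet [627.4 152.6  11.1]
2 [('w', array([625.3,  76.9]), 'diam', np.float64(37.0), 53.2, 'z', np.float64(352.1)), ('top', array([624.3,  78.7]), 'diam', np.float64(36.8), 52.6, 'z', np.float64(12.5))] meet [624.5  77.9  14.1]
3 [('w', array([619.2,  13.6]), 'diam', np.float64(36.4), 53.2, 'z', np.float64(11.6)), ('top', array([618.6,  15.1]), 'diam', np.float64(37.6), 53.4, 'z', np.float64(12.6))] meet [618.6  14.6  14.1]
4 [('w', array([612.7, -49.9]), 'diam', np.float64(36.4), 53.6, 'z', np.float64(11.6)), ('top', array([611.5, -48.2]), 'diam', np.float64(36.1), 52.9, 'z', np.float64(12.4))] meet [611.9 -48.6  13.7]
white 630.9 196.1 r 23.9 z 55.7
black 604.4 -120.3 r 24.2 z 55.4
dark 441.3 103.7 r 24.0 z 43.7
```

```bash
cat > pads.py <<'E'
from h import *
import pickle
d=pickle.load(open("d0.pkl","rb"));d["w"]=pickle.load(open("w1.pkl","rb"))
for i,sd in enumerate([(272,92),(270,143),(269,190),(267,233)]):
    p0=plane(d["w"],sd,12);rays=[];o=[]
    for c in("w","top"):
        s=d[c];g=np.arange(-31,31.1,.5);X,Y=np.meshgrid(g,g)
        P=np.stack([X+p0[0],Y+p0[1],0*X+12,0*X+1],-1)@s["world_to_cam"].T
        q=P[...,:3]@s["K"].T;q=(q[...,:2]/q[...,2:]).astype(np.float32)
        val=cv2.GaussianBlur(cv2.remap(s["img"],q,None,cv2.INTER_LINEAR)[...,0],(0,0),3)
        m=cv2.threshold(val,0,255,cv2.THRESH_BINARY_INV+cv2.THRESH_OTSU)[1]
        m=cv2.morphologyEx(m,cv2.MORPH_OPEN,cv2.getStructuringElement(2,(15,15)))
        cs,_=cv2.findContours(m,0,1);k=max(cs,key=cv2.contourArea)
        (cx,cy),rad=cv2.minEnclosingCircle(k);pt=p0+[cx/2-31,cy/2-31,0]
        rays.append(ray(s,proj(s,pt)));o+=[c,pt[:2].round(1),"r",round(rad/2,1)]
    print(i+1,*o,"meet",meet(rays)[0].round(1))
E
python3 pads.py
```

```text
1 w [628.4 158. ] r 22.4 top [627.6 157.4] r 21.8 meet [628.6 158.2   8.5]
2 w [620.4  67.8] r 27.9 top [619.   69.5] r 28.0 meet [619.5  68.7  13.4]
3 w [614.4   5. ] r 27.9 top [613.   6.] r 28.0 meet [613.7   5.6  12.2]
4 w [608.  -59.6] r 28.3 top [606.7 -58.2] r 28.4 meet [607.3 -58.6  12.9]
```

Call:
send_rows:
  steps:
    - [-38,-13,14,0,0,0.4,85]
    - [-40,-14,16,0,0,0,85]
    - [-40,-14,16,0,0,0,85]
    - [-40,-14,16,0,0,0,85]
    - [-40,-14,16,0,0,0,85]
    - [-40,-14,16,0,0,0,85]
    - [-40,-14,16,0,0,0,85]
    - [-38.5,-11.3,16,0,0,0,85]

```text
t: 4.2
eef_pos: [463.3, -247.3, 154.9]
orientation: [180.0, -0.0, 85.1]
ft_force: [0.9, -0.6, 0.1]
width: 85.0
grasp_force: 0.0
```

```bash
python3 - <<'E'
from h import *
from go import togo
s=wrist();P=cloud(s)
m=(np.hypot(P[...,0]-465,P[...,1]+248)<33)&(abs(P[...,2]-44)<5)
(a,b),q=cv2.minEnclosingCircle(P[m][:,:2].astype(np.float32));print(m.sum(),round(a,1),round(b,1),round(q,1),np.median(P[m][:,2]))
togo((465,-248,18),(625.5,133,110))
cv2.imwrite("pics/w2.png",s["img"][:,:,::-1])
E
```

```text
2431 464.6 -252.6 23.9 43.658787977375596
t 4.25 at [ 459.5 -253.4  153.6] [-179.82    0.2    84.67] w 85.1 turn [-0.18  0.2  -0.33]
  to (465, -248, 18) shift [  6.4   5.4 135.5]
  to (625.5, 133, 110) shift [400.3 129.5  41.8]
```

View pics/w2.png

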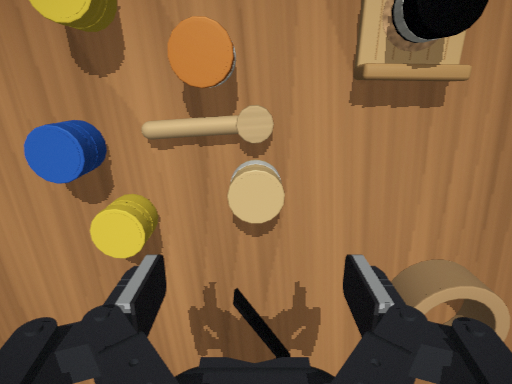

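The arm was still swinging at that reading. I'll lower to about z = 70 and let it settle before correcting. The beige jar is clear at (256,195), with free room on both sides along tool y.

Call:
send_rows:
  steps:
    - [0,0,17,0,0,0,85]
    - [0,0,17,0,0,0,85]
    - [0,0,17,0,0,0,85]
    - [0,0,17,0,0,0,85]
    - [0,0,14,0,0,0,85]
    - [0,0,0,0,0,0,85]
    - [0,0,0,0,0,0,85]
    - [0,0,0,0,0,0,85]

```text
t: 5.25
eef_pos: [464.0, -248.0, 73.9]
orientation: [179.9, 0.0, 84.9]
ft_force: [-0.3, 0.4, -0.5]
width: 85.0
grasp_force: 0.0
```

```bash
cat > jar.py <<'E'
# lid centre from a camera near a world point: jar.py cam x y z [targets x,y,z ...]
from h import *
import sys
from workcell import snapshot
from go import togo
cam,x,y,z=sys.argv[1],*map(float,sys.argv[2:5])
s=wrist() if cam=="wrist" else snapshot(cam)
P=cloud(s);m=(np.hypot(P[...,0]-x,P[...,1]-y)<33)&(abs(P[...,2]-z)<5)
if m.sum()>20:
    m=cv2.morphologyEx(m.astype(np.uint8),cv2.MORPH_OPEN,np.ones((3,3)))>0
    (a,b),q=cv2.minEnclosingCircle(P[m][:,:2].astype(np.float32));print(cam,m.sum(),"lid",round(a,1),round(b,1),"r",round(q,1),"z",np.median(P[m][:,2]).round(1))
togo(*[tuple(map(float,a.split(","))) for a in sys.argv[5:]])
E
python3 jar.py wrist 465 -248 44 465,-249,18
```

```text
wrist 4690 lid 464.6 -252.7 r 24.1 z 43.6
t 5.3 at [ 463.9 -248.    73.9] [1.7994e+02 2.0000e-02 8.4920e+01] w 85.0 turn [ 0.06  0.02 -0.08]
  to (465.0, -249.0, 18.0) shift [-0.9  1.1 55.9]
```

Call:
send_rows:
  steps:
    - [-2.5,1,12,0,0,0,85]
    - [0,0,16,0,0,0,85]
    - [0,0,16,0,0,0,85]
    - [0,0,12,0,0,0,85]
    - [0,0,0,0,0,0,85]
    - [0,0,0,0,0,0,44]
    - [0,0,0,0,0,0,40]
    - [0,0,0,0,0,0,40]
  squeeze: 40

```text
t: 6.3
eef_pos: [464.6, -250.6, 18.0]
orientation: [179.9, 0.0, 84.9]
ft_force: [-0.7, 0.1, 4.0]
width: 46.6
grasp_force: 40.6
```

Call:
send_rows:
  steps:
    - [0,0,0,0,0,0,40]
    - [0,0,0,0,0,0,40]
    - [0,0,-10,0,0,0,40]
    - [0,0,-20,0,0,0,40]
    - [0,0,-20,0,0,0,40]
    - [0,0,-20,0,0,0,40]
    - [0,0,-20,0,0,0,40]
    - [0,0,-10,0,0,0,40]

```text
t: 7.3
eef_pos: [464.7, -250.6, 118.6]
orientation: [179.9, 0.0, 84.9]
ft_force: [-0.4, 0.7, -1.6]
width: 46.5
grasp_force: 41.2
```

```bash
python3 jar.py wrist 465 -250 142 625.5,133,118; python3 jar.py top 465 -250 142
```

```text
wrist 9849 lid 465.5 -244.5 r 32.4 z 144.1
t 7.35 at [ 465.  -250.8  119.2] [1.7986e+02 5.0000e-02 8.4920e+01] w 46.9 turn [ 0.14  0.05 -0.08]
  to (625.5, 133.0, 118.0) shift [396.5 125.8   1.2]
top 216 lid 466.2 -240.8 r 20.6 z 145.2
t 7.4 at [ 464.9 -250.6  118.3] [1.7989e+02 4.0000e-02 8.4920e+01] w 47.1 turn [ 0.11  0.04 -0.08]
```

```bash
sed -i 's/^if m.sum/m\&=cv2.cvtColor(s["img"],cv2.COLOR_RGB2HSV)[...,1]>70\nif m.sum/' jar.py; python3 - <<'E'
import re
E
cat > pic.py <<'E'
import sys,cv2
from workcell import snapshot
cv2.imwrite(sys.argv[2],snapshot(sys.argv[1])["img"][:,:,::-1])
E
python3 jar.py wrist 465 -250 142; python3 pic.py wrist pics/w3.png
```

```text
wrist 9158 lid 464.9 -253.3 r 24.8 z 143.8
t 7.45 at [ 464.4 -250.4  117.5] [1.7997e+02 1.0000e-02 8.4930e+01] w 46.8 turn [ 0.03  0.01 -0.07]
```

View pics/w3.png

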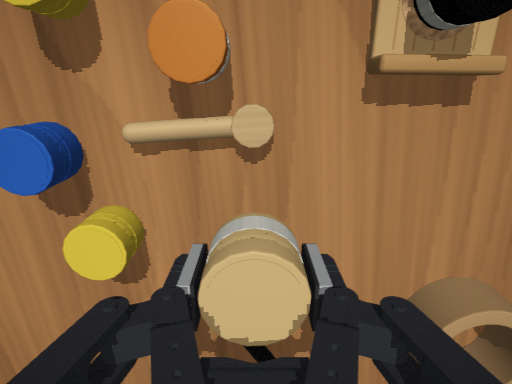

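Call:
send_rows:
  steps:
    - [24,8,0,0,0,0,40]
    - [44,14,0,0,0,0,40]
    - [44,14,0,0,0,0,40]
    - [44,14,0,0,0,0,40]
    - [44,14,0,0,0,0,40]
    - [44,14,0,0,0,0,40]
    - [44,14,0,0,0,0,40]
    - [44,14,0,0,0,0,40]

```text
t: 8.5
eef_pos: [599.1, 72.2, 116.1]
orientation: [-179.9, 0.0, 84.9]
ft_force: [1.1, 0.1, -0.7]
width: 46.9
grasp_force: 41.2
```

Call:
send_rows:
  steps:
    - [40,13,0,0,0,0,40]
    - [24,8,0,0,0,0,40]
    - [0,0,10,0,0,0,40]
    - [0,0,20,0,0,0,40]
    - [0,0,20,0,0,0,40]
    - [0,0,10,0,0,0,40]
    - [0,0,0,0,0,0,40]
    - [0,0,0,0,0,0,40]

```text
t: 9.5
eef_pos: [626.4, 132.5, 57.7]
orientation: [179.9, -0.0, 84.9]
ft_force: [-0.9, -0.2, -1.4]
width: 46.9
grasp_force: 41.2
```

```bash
python3 jar.py wrist 625.5 130 84 625.5,132.8,30.5
```

```text
wrist 8838 lid 626.6 130.0 r 24.6 z 83.3
t 9.55 at [626.6 132.7  58. ] [ 1.7992e+02 -2.0000e-02  8.4900e+01] w 46.5 turn [ 0.08 -0.02 -0.1 ]
  to (625.5, 132.8, 30.5) shift [ 0.  -1.1 27.5]
```

Call:
send_rows:
  steps:
    - [0,-1,9,0,0,0,40]
    - [0,0,9,0,0,0,40]
    - [0,0,6,0,0,0,40]
    - [0,0,3.3,0,0,0,40]
    - [0,0,0,0,0,0,40]
    - [0,0,0,0,0,0,85]
    - [0,0,0,0,0,0,85]
    - [0,0,0,0,0,0,85]

```text
t: 10.55
eef_pos: [625.0, 132.8, 30.0]
orientation: [180.0, 0.0, 84.9]
ft_force: [0.2, -1.1, 0.5]
width: 85.5
grasp_force: 0.0
```

Call:
send_rows:
  steps:
    - [0,0,-10,0,0,0,85]
    - [0,0,-20,0,0,0,85]
    - [0,0,-20,0,0,0,85]
    - [0,0,-20,0,0,0,85]
    - [0,0,-20,0,0,0,85]
    - [-10,0,-10,0,0,0,85]
    - [0,0,0,0,0,0,85]
    - [0,0,0,0,0,0,85]

```text
t: 11.55
eef_pos: [623.5, 122.7, 129.3]
orientation: [-179.9, 0.0, 84.9]
ft_force: [-0.6, -0.4, 0.7]
width: 85.3
grasp_force: 0.0
```

```bash
python3 jar.py wrist 625.5 132 56 434.5,-137.5,118;python3 jar.py top 625.5 132 56; python3 - <<'E'
from h import *
s=wrist();cv2.imwrite("pics/w4.png",s["img"][:,:,::-1])
E
```

```text
wrist 3378 lid 625.1 130.8 r 24.0 z 55.6
t 11.6 at [623.4 122.9 129.1] [-1.799e+02  1.000e-02  8.491e+01] w 85.0 turn [-0.1   0.01 -0.09]
  to (434.5, -137.5, 118.0) shift [-276.1 -165.    11.5]
top 284 lid 623.3 131.2 r 23.4 z 56.3
t 11.65 at [623.4 123.  129.1] [-1.799e+02  1.000e-02  8.492e+01] w 84.9 turn [-0.1   0.01 -0.08]
```

View pics/w4.png

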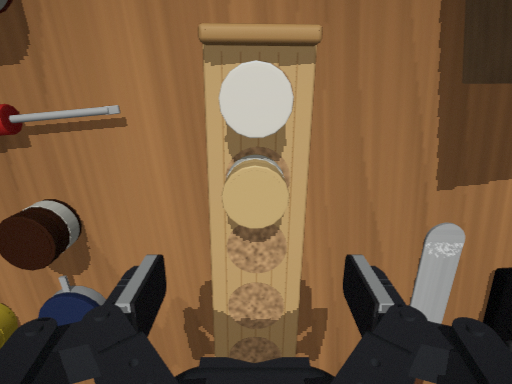

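Wrist view: beige stands upright on pad 1 (lid at 256,194), the white jar is untouched at (256,98), and pads 2 and 3 are at (257,248) and (256,304). I'll check the centring in this image and get the tan jar's position.

```bash
python3 - <<'E'
from h import *
s=wrist()
for uv in((257,248),(256,304)): print(plane(s,uv,12).round(1))
# cork rows: rectified profile of redness along row on z=12 plane through the pad line
im=cv2.GaussianBlur(s["img"],(0,0),1)
for off in(0,):
    y=np.arange(-40,190,3.)
    v=[]
    for yy in y:
        x=613.6+(yy-5.1)*.0925
        u=proj(s,(x,yy,12)); u0,v0=np.round(u).astype(int)
        v.append(int(im[v0,u0-4:u0+5,0].mean()) if 0<=v0<384 else -1)
    print([f"{int(a)}:{b}" for a,b in zip(y,v)])
E
```

```text
[621.2  67.2  12. ]
[615.2   7.   12. ]
['-40:106', '-37:104', '-34:104', '-31:111', '-28:117', '-25:117', '-22:108', '-19:100', '-16:100', '-13:108', '-10:131', '-7:164', '-4:160', '-1:154', '2:158', '5:161', '8:166', '11:166', '14:157', '17:149', '20:153', '23:167', '26:165', '29:165', '32:170', '35:180', '38:180', '41:174', '44:161', '47:157', '50:164', '53:162', '56:168', '59:161', '62:153', '65:158', '68:161', '71:167', '74:126', '77:104', '80:98', '83:99', '86:124', '89:187', '92:191', '95:191', '98:191', '101:191', '104:191', '107:191', '110:191', '113:191', '116:191', '119:191', '122:191', '125:191', '128:191', '131:191', '134:191', '137:191', '140:191', '143:190', '146:157', '149:148', '152:102', '155:109', '158:113', '161:121', '164:121', '167:180', '170:202', '173:202', '176:203', '179:203', '182:203', '185:203', '188:202']
```

Call:
send_rows:
  steps:
    - [-20,-12,0,0,0,0,85]
    - [-40,-24,0,0,0,0,85]
    - [-43,-26,2,0,0,0,85]
    - [-43,-26,2,0,0,0,85]
    - [-43,-26,2,0,0,0,85]
    - [-43,-26,2,0,0,0,85]
    - [-29,-17,2,0,0,0,85]
    - [-14,-8,2,0,0,0,85]

```text
t: 12.75
eef_pos: [433.8, -138.2, 117.9]
orientation: [-180.0, 0.0, 84.7]
ft_force: [0.7, -0.4, 0.6]
width: 85.2
grasp_force: 0.0
```

Call:
send_rows:
  steps:
    - [0,0,0,0,0,0,85]
    - [0,0,15,0,0,0,85]
    - [0,0,18,0,0,0,85]
    - [0,0,10,0,0,0,85]
    - [0,0,0,0,0,0,85]
    - [0,0,0,0,0,0,85]
    - [0,0,0,0,0,0,85]
    - [0,0,0,0,0,0,85]

```text
t: 13.75
eef_pos: [435.5, -136.5, 75.4]
orientation: [180.0, 0.0, 84.9]
ft_force: [-0.1, -0.2, -0.5]
width: 84.9
grasp_force: 0.0
```

```bash
python3 jar.py wrist 434.5 -138 44 434.5,-136.5,18
```

```text
wrist 4660 lid 434.0 -139.4 r 24.1 z 43.6
t 13.8 at [ 435.5 -136.5   75.3] [179.96   0.    84.91] w 85.1 turn [ 0.04  0.   -0.09]
  to (434.5, -136.5, 18.0) shift [-0.1 -1.  57.3]
```

Call:
send_rows:
  steps:
    - [-0.7,-1.3,13,0,0,0,85]
    - [0,0,16,0,0,0,85]
    - [0,0,16,0,0,0,85]
    - [0,0,12,0,0,0,85]
    - [0,0,0,0,0,0,85]
    - [0,0,0,0,0,0,44]
    - [0,0,0,0,0,0,40]
    - [0,0,0,0,0,0,40]

```text
t: 14.8
eef_pos: [434.1, -137.1, 18.6]
orientation: [179.9, -0.0, 84.9]
ft_force: [-0.8, 0.7, 4.5]
width: 46.7
grasp_force: 40.6
```

Call:
send_rows:
  steps:
    - [0,0,0,0,0,0,40]
    - [0,0,0,0,0,0,40]
    - [0,0,-10,0,0,0,40]
    - [0,0,-20,0,0,0,40]
    - [0,0,-20,0,0,0,40]
    - [0,0,-20,0,0,0,40]
    - [0,0,-20,0,0,0,40]
    - [0,0,-10,0,0,0,40]

```text
t: 15.8
eef_pos: [434.2, -136.9, 119.2]
orientation: [179.9, 0.0, 84.9]
ft_force: [0.3, -0.5, -1.1]
width: 46.9
grasp_force: 41.3
```

```bash
python3 jar.py wrist 434.5 -138 144 620,70.4,118
```

```text
wrist 8881 lid 434.4 -139.7 r 24.7 z 144.2
t 15.85 at [ 434.6 -137.1  119.7] [1.7988e+02 2.0000e-02 8.4920e+01] w 46.8 turn [ 0.12  0.02 -0.08]
  to (620.0, 70.4, 118.0) shift [223.1 166.3   1.9]
```

Call:
send_rows:
  steps:
    - [17,13,0,0,0,0,40]
    - [34,25,0,0,0,0,40]
    - [34,25,0,0,0,0,40]
    - [34,25,0,0,0,0,40]
    - [34,25,0,0,0,0,40]
    - [34,25,0,0,0,0,40]
    - [24,18,0,0,0,0,40]
    - [12,10,0,0,0,0,40]

```text
t: 16.85
eef_pos: [619.3, 72.3, 117.0]
orientation: [-179.9, -0.0, 85.0]
ft_force: [-0.3, -1.1, -0.4]
width: 46.8
grasp_force: 41.3
```

Call:
send_rows:
  steps:
    - [0,0,0,0,0,0,40]
    - [0,0,10,0,0,0,40]
    - [0,0,20,0,0,0,40]
    - [0,0,20,0,0,0,40]
    - [0,0,10,0,0,0,40]
    - [0,0,0,0,0,0,40]
    - [0,0,0,0,0,0,40]
    - [0,0,0,0,0,0,40]

```text
t: 17.85
eef_pos: [619.6, 70.4, 58.7]
orientation: [179.9, -0.0, 84.9]
ft_force: [0.6, -0.2, -0.9]
width: 46.8
grasp_force: 41.4
```

```bash
python3 jar.py wrist 620 69 84 620,70.6,30.5
```

```text
wrist 8777 lid 619.4 67.8 r 24.5 z 83.6
t 17.9 at [619.5  70.5  58.6] [ 1.7994e+02 -2.0000e-02  8.4920e+01] w 47.0 turn [ 0.06 -0.02 -0.08]
  to (620.0, 70.6, 30.5) shift [ 0.2  0.5 28.1]
```

Call:
send_rows:
  steps:
    - [0.2,0.5,9,0,0,0,40]
    - [0,0,9,0,0,0,40]
    - [0,0,6,0,0,0,40]
    - [0,0,3.7,0,0,0,40]
    - [0,0,0,0,0,0,40]
    - [0,0,0,0,0,0,85]
    - [0,0,0,0,0,0,85]
    - [0,0,0,0,0,0,85]

```text
t: 18.9
eef_pos: [619.7, 70.5, 30.2]
orientation: [180.0, 0.0, 84.9]
ft_force: [-0.5, -0.5, -0.3]
width: 85.0
grasp_force: 0.0
```

Call:
send_rows:
  steps:
    - [0,0,-10,0,0,0,85]
    - [0,0,-20,0,0,0,85]
    - [0,0,-20,0,0,0,85]
    - [0,0,-20,0,0,0,85]
    - [0,0,-20,0,0,0,85]
    - [0,0,-5,0,0,0,85]
    - [0,0,0,0,0,0,85]
    - [0,0,0,0,0,0,85]

```text
t: 19.9
eef_pos: [619.0, 70.7, 124.5]
orientation: [-179.9, 0.0, 84.9]
ft_force: [-0.8, 0.3, -0.5]
width: 84.9
grasp_force: 0.0
```

```bash
python3 jar.py wrist 620 69 56 444.5,295.7,118; python3 jar.py top 620 69 56
```

```text
wrist 3373 lid 619.1 68.2 r 24.0 z 55.6
t 19.95 at [619.   70.6 124.4] [-1.7991e+02  2.0000e-02  8.4910e+01] w 84.8 turn [-0.09  0.02 -0.09]
  to (444.5, 295.7, 118.0) shift [ 208.7 -193.8    6.7]
top 270 lid 617.9 69.2 r 23.1 z 56.4
t 20.0 at [619.   70.5 124.5] [-1.7991e+02  2.0000e-02  8.4910e+01] w 84.8 turn [-0.09  0.02 -0.09]
```

Call:
send_rows:
  steps:
    - [14,-13,0,0,0,0,85]
    - [32,-30,0,0,0,0,85]
    - [32,-30,2,0,0,0,85]
    - [32,-30,2,0,0,0,85]
    - [32,-30,2,0,0,0,85]
    - [32,-30,2,0,0,0,85]
    - [23,-20,0,0,0,0,85]
    - [12,-11,0,0,0,0,85]

```text
t: 21.0
eef_pos: [442.4, 298.2, 116.9]
orientation: [-179.9, -0.0, 85.1]
ft_force: [0.3, -0.8, 0.1]
width: 84.9
grasp_force: 0.0
```

Call:
send_rows:
  steps:
    - [0,0,0,0,0,0,85]
    - [0,0,15,0,0,0,85]
    - [0,0,18,0,0,0,85]
    - [0,0,10,0,0,0,85]
    - [0,0,0,0,0,0,85]
    - [0,0,0,0,0,0,85]
    - [0,0,0,0,0,0,85]
    - [0,0,0,0,0,0,85]

```text
t: 22.0
eef_pos: [445.0, 296.2, 74.7]
orientation: [180.0, -0.0, 84.9]
ft_force: [-0.1, -0.5, 0.0]
width: 85.1
grasp_force: 0.0
```

```bash
python3 jar.py wrist 444.5 294 44 444.5,295.7,18
```

```text
wrist 4683 lid 443.5 294.2 r 24.0 z 43.6
t 22.05 at [445.  296.1  74.6] [ 1.7998e+02 -3.0000e-02  8.4920e+01] w 84.7 turn [ 0.02 -0.03 -0.08]
  to (444.5, 295.7, 18.0) shift [-0.5 -0.5 56.6]
```

Lid is at 294.2 in the wrist frame, so the TCP needs y = 296.5, x = 443.8.

Call:
send_rows:
  steps:
    - [0.3,-1.2,13,0,0,0,85]
    - [0,0,16,0,0,0,85]
    - [0,0,16,0,0,0,85]
    - [0,0,11.5,0,0,0,85]
    - [0,0,0,0,0,0,85]
    - [0,0,0,0,0,0,44]
    - [0,0,0,0,0,0,40]
    - [0,0,0,0,0,0,40]

```text
t: 23.05
eef_pos: [443.9, 296.6, 18.5]
orientation: [180.0, -0.0, 84.9]
ft_force: [-0.7, 0.0, 4.0]
width: 46.9
grasp_force: 40.6
```

Call:
send_rows:
  steps:
    - [0,0,0,0,0,0,40]
    - [0,0,0,0,0,0,40]
    - [0,0,-10,0,0,0,40]
    - [0,0,-20,0,0,0,40]
    - [0,0,-20,0,0,0,40]
    - [0,0,-20,0,0,0,40]
    - [0,0,-20,0,0,0,40]
    - [0,0,-10,0,0,0,40]

```text
t: 24.05
eef_pos: [443.9, 296.6, 119.0]
orientation: [179.9, -0.0, 84.9]
ft_force: [0.1, -0.3, -1.8]
width: 47.2
grasp_force: 41.3
```

```bash
python3 jar.py wrist 444 294 144 614.9,7,118
```

```text
wrist 8847 lid 443.9 294.0 r 24.3 z 144.0
t 24.1 at [444.3 296.8 119.6] [ 1.799e+02 -9.000e-02  8.491e+01] w 46.7 turn [ 0.1  -0.09 -0.09]
  to (614.9, 7.0, 118.0) shift [-273.5  195.6    1.5]
```

Call:
send_rows:
  steps:
    - [-17,12,0,0,0,0,40]
    - [-38,27,0,0,0,0,40]
    - [-43,31,0,0,0,0,40]
    - [-43,31,0,0,0,0,40]
    - [-43,31,0,0,0,0,40]
    - [-43,31,0,0,0,0,40]
    - [-30,21,0,0,0,0,40]
    - [-16,11.5,0,0,0,0,40]

```text
t: 25.1
eef_pos: [614.5, 4.6, 117.3]
orientation: [-180.0, 0.1, 84.8]
ft_force: [0.2, -0.2, -1.9]
width: 46.6
grasp_force: 41.3
```

Call:
send_rows:
  steps:
    - [0,0,0,0,0,0,40]
    - [0,0,10,0,0,0,40]
    - [0,0,20,0,0,0,40]
    - [0,0,20,0,0,0,40]
    - [0,0,10,0,0,0,40]
    - [0,0,0,0,0,0,40]
    - [0,0,0,0,0,0,40]
    - [0,0,0,0,0,0,40]

```text
t: 26.1
eef_pos: [614.8, 6.9, 58.5]
orientation: [179.9, -0.0, 84.9]
ft_force: [0.3, -0.3, -1.5]
width: 46.7
grasp_force: 41.4
```

```bash
python3 jar.py wrist 614.5 5 84 614.9,7.2,30.5
```

```text
wrist 8791 lid 614.9 4.3 r 24.5 z 83.5
t 26.15 at [614.7   7.   58.4] [ 1.7994e+02 -1.0000e-02  8.4900e+01] w 47.1 turn [ 0.06 -0.01 -0.1 ]
  to (614.9, 7.2, 30.5) shift [ 0.2  0.2 27.9]
```

Call:
send_rows:
  steps:
    - [0.3,0.2,9,0,0,0,40]
    - [0,0,9,0,0,0,40]
    - [0,0,6,0,0,0,40]
    - [0,0,3.5,0,0,0,40]
    - [0,0,0,0,0,0,40]
    - [0,0,0,0,0,0,85]
    - [0,0,0,0,0,0,85]
    - [0,0,0,0,0,0,85]

```text
t: 27.15
eef_pos: [614.6, 7.3, 30.3]
orientation: [180.0, 0.0, 84.9]
ft_force: [-0.0, 0.3, 0.4]
width: 85.3
grasp_force: 0.0
```

Call:
send_rows:
  steps:
    - [0,0,-10,0,0,0,85]
    - [0,0,-20,0,0,0,85]
    - [0,0,-20,0,0,0,85]
    - [0,0,-20,0,0,0,85]
    - [0,0,-20,0,0,0,85]
    - [0,0,-5,0,0,0,85]
    - [0,0,0,0,0,0,85]
    - [0,0,0,0,0,0,85]

```text
t: 28.15
eef_pos: [613.9, 7.6, 124.5]
orientation: [-179.9, 0.0, 84.9]
ft_force: [-0.3, -0.5, -0.5]
width: 84.7
grasp_force: 0.0
```

```bash
python3 jar.py wrist 614.5 5 56 442,106,118
```

```text
wrist 3367 lid 614.1 4.7 r 24.1 z 55.6
t 28.2 at [613.9   7.5 124.4] [-179.91    0.     84.91] w 84.8 turn [-0.09  0.   -0.09]
  to (442.0, 106.0, 118.0) shift [  82.9 -179.9    6.7]
```

Call:
send_rows:
  steps:
    - [6,-12,0,0,0,0,85]
    - [12,-27,0,0,0,0,85]
    - [13,-28,2,0,0,0,85]
    - [13,-28,2,0,0,0,85]
    - [13,-28,2,0,0,0,85]
    - [13,-28,1,0,0,0,85]
    - [9,-19,0,0,0,0,85]
    - [4,-10,0,0,0,0,85]

```text
t: 29.2
eef_pos: [440.6, 106.9, 118.1]
orientation: [-179.9, -0.0, 85.0]
ft_force: [0.1, 0.2, 0.5]
width: 85.1
grasp_force: 0.0
```

Call:
send_rows:
  steps:
    - [0,0,0,0,0,0,85]
    - [0,0,15,0,0,0,85]
    - [0,0,18,0,0,0,85]
    - [0,0,10,0,0,0,85]
    - [0,0,0,0,0,0,85]
    - [0,0,0,0,0,0,85]
    - [0,0,0,0,0,0,85]
    - [0,0,0,0,0,0,85]

```text
t: 30.2
eef_pos: [442.7, 106.1, 75.6]
orientation: [180.0, -0.0, 84.9]
ft_force: [-0.3, -0.3, -0.8]
width: 84.8
grasp_force: 0.0
```

```bash
python3 jar.py wrist 442 104 44 441.6,106,18.5
```

```text
wrist 4644 lid 440.8 103.8 r 24.2 z 43.6
t 30.25 at [442.7 106.1  75.6] [ 1.7997e+02 -2.0000e-02  8.4920e+01] w 85.0 turn [ 0.03 -0.02 -0.08]
  to (441.6, 106.0, 18.5) shift [-0.3 -1.1 57.1]
```

Call:
send_rows:
  steps:
    - [0,-1.5,13,0,0,0,85]
    - [0,0,16,0,0,0,85]
    - [0,0,16,0,0,0,85]
    - [0,0,12,0,0,0,85]
    - [0,0,0,0,0,0,85]
    - [0,0,0,0,0,0,44]
    - [0,0,0,0,0,0,40]
    - [0,0,0,0,0,0,40]

```text
t: 31.25
eef_pos: [441.3, 106.3, 19.0]
orientation: [179.9, -0.0, 84.9]
ft_force: [-1.2, 0.7, 5.1]
width: 47.5
grasp_force: 40.3
```

Call:
send_rows:
  steps:
    - [0,0,0,0,0,0,40]
    - [0,0,0,0,0,0,40]
    - [0,0,-10,0,0,0,40]
    - [0,0,-20,0,0,0,40]
    - [0,0,-20,0,0,0,40]
    - [0,0,-20,0,0,0,40]
    - [0,0,-20,0,0,0,40]
    - [0,0,-10,0,0,0,40]

```text
t: 32.25
eef_pos: [441.2, 106.3, 119.5]
orientation: [179.9, -0.0, 84.9]
ft_force: [-0.4, 0.5, -1.2]
width: 47.2
grasp_force: 41.3
```

```bash
python3 jar.py wrist 441 104 144 609.2,-56.6,118
```

```text
wrist 8801 lid 440.5 104.0 r 24.7 z 144.1
t 32.3 at [441.6 106.5 120. ] [ 1.7989e+02 -5.0000e-02  8.4930e+01] w 46.9 turn [ 0.11 -0.05 -0.07]
  to (609.2, -56.6, 118.0) shift [-147.6  181.4    2.2]
```

Call:
send_rows:
  steps:
    - [-10,12,0,0,0,0,40]
    - [-21,26,0,0,0,0,40]
    - [-23,28,0,0,0,0,40]
    - [-23,28,0,0,0,0,40]
    - [-23,28,0,0,0,0,40]
    - [-23,28,0,0,0,0,40]
    - [-16,20,0,0,0,0,40]
    - [-8.5,11.5,0,0,0,0,40]

```text
t: 33.3
eef_pos: [609.3, -59.5, 117.3]
orientation: [-180.0, 0.1, 84.8]
ft_force: [0.8, 0.2, -1.3]
width: 46.9
grasp_force: 41.3
```

Call:
send_rows:
  steps:
    - [0,0,0,0,0,0,40]
    - [0,0,10,0,0,0,40]
    - [0,0,20,0,0,0,40]
    - [0,0,20,0,0,0,40]
    - [0,0,10,0,0,0,40]
    - [0,0,0,0,0,0,40]
    - [0,0,0,0,0,0,40]
    - [0,0,0,0,0,0,40]

```text
t: 34.3
eef_pos: [609.2, -57.1, 58.9]
orientation: [179.9, 0.0, 84.9]
ft_force: [-0.5, -0.2, -1.1]
width: 46.7
grasp_force: 41.3
```

```bash
python3 jar.py wrist 608.5 -59 84 609,-56.8,31
```

```text
wrist 8717 lid 608.7 -59.4 r 24.5 z 83.4
t 34.35 at [609.2 -57.   58.9] [179.93  -0.    84.91] w 46.9 turn [ 0.07 -0.   -0.09]
  to (609.0, -56.8, 31.0) shift [ 0.2 -0.2 27.9]
```

Place it, then lift and back off toward +y for a final look.

Call:
send_rows:
  steps:
    - [0,0,9,0,0,0,40]
    - [0,0,9,0,0,0,40]
    - [0,0,6,0,0,0,40]
    - [0,0,3.6,0,0,0,40]
    - [0,0,0,0,0,0,40]
    - [0,0,0,0,0,0,85]
    - [0,0,0,0,0,0,85]
    - [0,0,0,0,0,0,85]

```text
t: 35.35
eef_pos: [608.8, -56.9, 30.6]
orientation: [180.0, 0.0, 84.9]
ft_force: [-0.1, 1.0, 0.6]
width: 84.9
grasp_force: 0.0
```

Call:
send_rows:
  steps:
    - [0,0,-10,0,0,0,85]
    - [0,0,-20,0,0,0,85]
    - [0,0,-30,0,0,0,85]
    - [0,0,-40,0,0,0,85]
    - [0,0,-40,0,0,0,85]
    - [0,0,-40,0,0,0,85]
    - [0,0,-40,0,0,0,85]
    - [0,0,-30,0,0,0,85]

```text
t: 36.35
eef_pos: [608.9, -57.4, 284.3]
orientation: [179.8, -0.0, 84.9]
ft_force: [-0.3, 0.5, -0.0]
width: 85.0
grasp_force: 0.0
```

Call:
send_rows:
  steps:
    - [30,0,0,0,0,0,85]
    - [40,0,0,0,0,0,85]
    - [40,0,0,0,0,0,85]
    - [20,0,0,0,0,0,85]
    - [0,0,0,0,0,0,85]
    - [0,0,0,0,0,0,85]
    - [0,0,0,0,0,0,85]
    - [0,0,0,0,0,0,85]

```text
t: 37.35
eef_pos: [620.2, 71.3, 280.8]
orientation: [180.0, 0.0, 84.8]
ft_force: [-0.3, -0.1, 0.2]
width: 84.9
grasp_force: 0.0
```

```bash
python3 - <<'E'
from h import *
from workcell import snapshot
a=wrist();b=snapshot("scene")
cv2.imwrite("pics/end_w.png",a["img"][:,:,::-1]);cv2.imwrite("pics/end_s.png",cv2.resize(b["img"][120:330,130:330,::-1],None,fx=2.8,fy=2.8))
for n,s in(("w",a),("s",b)):
  P=cloud(s)
  for x,y in((631,197),(625,132),(619.5,68.5),(614,5),(608,-59),(604,-119)):
    m=(np.hypot(P[...,0]-x,P[...,1]-y)<30)&(abs(P[...,2]-56)<4.5)
    if m.sum()<30: print(n,x,y,"-");continue
    (c,d),q=cv2.minEnclosingCircle(P[m][:,:2].astype(np.float32));print(n,round(c,1),round(d,1),"r",round(q,1),np.median(P[m][:,2]).round(1))
E
```

```text
w 630.9 196.1 r 23.9 55.8
w 624.9 130.6 r 23.9 55.7
w 619.4 68.2 r 24.0 55.6
w 614.6 5.2 r 24.1 55.5
w 609.0 -59.1 r 24.3 55.5
w 604.8 -119.9 r 23.9 55.4
s 632.4 199.2 r 24.1 55.8
s 626.2 133.5 r 23.9 55.6
s 620.9 70.7 r 24.2 55.6
s 615.6 7.8 r 24.5 55.7
s 609.4 -56.0 r 24.5 55.6
s 604.8 -117.8 r 25.1 55.7
```

View pics/end_w.png

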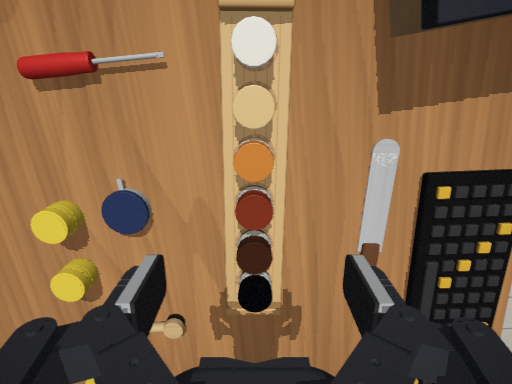

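View pics/end_s.png

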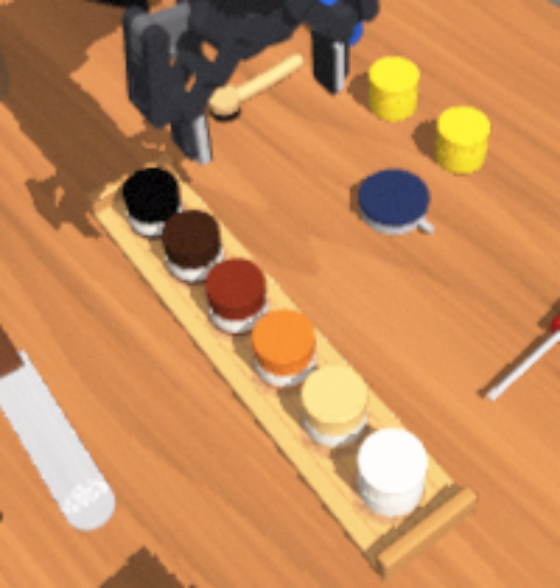

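Wrist view: the row runs white, beige, tan, chestnut, dark brown, black, from (254,40) to (255,293). The scene crop shows all six jars upright, with the white and black jars at their initial positions. The placed jars are within about 2 mm of their pad centres, and the gripper is clear.

```bash
python3 -c "
from workcell import r
print(r.sign_off())"
```

```text
the job is handed in; nothing more can be done
None
```

The four jars are on the rack in the order white, beige, tan, chestnut, dark brown, black, each upright and within about 2 mm of its pad centre; the white and black jars were not moved, and I handed the job in at about 37 s.

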